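Run the measuring table up to its stop, back off a quarter turn and lock it

ROBOT

A 6-joint arm with a two-finger parallel gripper is mounted at the origin on the work surface. World frame = base frame: x ahead of the robot, y to its left, z up, the work surface at z = 0. Lengths are in m, angles in rad, forces in N, time in s.
With the tool pointing down it reaches from about 0.35 to 0.775 m from the base axis. Payload 5.5 kg.
Tool frame: the origin (TCP) lies on the centre line of the jaws, within the pads' length; the fingertips stand 11 mm ahead of it and the grasp point (between the pads) lies 8 mm behind it; z points along the fingers, y is the line along which they close (so a half turn about z gives the same grasp; the last joint's range is limited). The gripper opens to 85 mm and grips with 20 to 120 N. Pads are 22 mm wide; open, the fingers measure 114 mm over their backs; the gripper's body (76 mm by 85 mm) begins 54 mm behind the grasp point. The pads swing forward as they close: fully open they stand 13 mm farther back than shut.
Start: joints at [1.016, 0.313, 0.046, 1.304, 0, 1.431], TCP at [0.232, 0.526, 0.242] pointing down, gripper open.
Joint ranges: [-2.76, 2.76], [-0.86, 1.69], [-1.03, 1.26], [-2.2, 2.34], [-1.47, 1.5], [-3.14, 3.14]. Speed limits (rad/s): [2.57, 2.57, 3.14, 3.14, 3.14, 3.14].

INTERFACE

Orientations are given as a unit quaternion [w, x, y, z].
In Python, from workcell import get_state, eyes, env gives the robot as it stands.
- The arm moves only by the shell command python3 -m inch 'ROWS' [OPENING] [FORCE]. ROWS is JSON, one flat list of numbers, 4 for each row, row after row: the shift along the tool's x, y, z in cm, then the turn about the tool's z in rad. A call has exactly 5 rows; each row shifts and turns the commanded pose from where the row before left it, along the tool's axes as they then stand; what a row does not reach is not made up. A row lasts 1/12 s, in which the tool goes at most 41.7 mm and 7.16 degrees, less where a joint would pass 70% of its speed; a pose out of reach is approached as far as the arm can. A call is refused whole if a number of a shift passes 4.17 or a number of a turn 0.125, either way. A call with a gripper value outside its range is refused whole. OPENING is the opening, from -1 (shut) to 1 (fully open), set as the call begins (- or left out, the last holds). The fingers move at their own pace and stop on an object; FORCE is the grip in N (left out, the last holds). Time passes only in rows, so rows that do not move let the fingers close, or fill a call up. It gives the time, the measured TCP pose, the force, the opening and the grip force at its end, in the units of the state.
- get_state(): the state, without advancing time (a new reading comes with each control period).
- eyes.read_camera(name): name is "side" or "top"; returns the picture (420x560x3 uint8, red, green, blue); there is no depth.
- eyes.camera_info(name): a dict with "fovy" (degrees; the focal length in pixels is half the picture's height over the tangent of half this angle, whatever the lens; pixels are square), "cx", "cy" (the principal point, pixels), "D" ([k1, k2, p1, p2, k3] as OpenCV has them; the pictures are not rectified), "xyz" and "orientation" of the camera in the world. Camera axes: x right, y down, z forward; pixel columns grow to the right and rows downward; lengths in m; the calibration is good to about 2 mm. A picture is of the moment at which its call begins. camera_info takes no time and is no camera call.
- env.hand_in(): hands the job in; it is judged then, once.
The state is a dict: "clock": time; "joint_pos": joint angles; "qvel": joint speeds; "tau": joint torques, N m; "tcp_pos": TCP position; "orientation": TCP orientation; "wrist_force": force on the tool from outside, world axes, zero at the start; "ft_torque": the same for the moment, N m; "finger_gap": finger opening in m; "grip_force": force on a finger pad.
Only numpy, scipy, OpenCV 4.12 (cv2) and the standard library are available. Lean on these libraries where they do the work, as an engineer would, in place of code of your own. Each camera call takes 0.05 s, during which the arm holds its last target. There are 200 camera calls.

TASK

Crank the handwheel of the small lifting stage clockwise (seen from above) until you feel the table come up against its top stop, then turn the wheel back a quarter turn so that the screw does not bind. Then press the lock lever at the side of the stage fully down, let go, and leave the other things on the bench where they are.

Things in the scene. Friction and masses are not known exactly. Their poses are not given: they have to be found in the camera images.
- base: the lifting stage, fixed to the bench: grey granite base plate 250 x 340 x 25 mm, white column 90 x 100 mm, 150 mm high over the bench, with a level handwheel on top. Origin on the column's and wheel's common vertical axis, at bench height; z up, x points to the side where the small table rides; the lock lever is on the -y side.
- wheel_center (a point): the centre of the handwheel's top face, 182 mm above the bench. Aluminium wheel, 136 mm outside diameter, three spokes; turns about the vertical and stays where it is left. Clockwise from above raises the table; 2 to 3 N at the crank handle turn it. About 1.2 to 2.2 turns are left to the top stop, where it stops dead: how many must be felt. Only the crank handle rises above the rim.
- crank_grip (a point): the middle of the crank handle: upright, black, round, 26 mm in diameter, 58 mm high (32 mm below to 26 mm above this point, the lowest 15 mm tapering), 60 mm from the wheel's axis. It spins freely about its own vertical axis, so it can be gripped from above and led round in a circle without turning the hand. 217 mm above the bench; it moves with the wheel and shows its angle.
- table_top (a point): the centre of the top of the small aluminium table (100 x 130 mm) that rides up and down the column on the base's +x side, 135 mm from the column's axis; it rises 24 mm a turn as the wheel is turned clockwise, and meets a bottom stop if turned too far the other way
- lock (a joint): angle of the lock lever above level (rad): about 0.8 to 1.1 (raised) at the start, 0 = fully down, where it meets a stop; it has a stiff hinge (about 3 N down at the grip moves it) and stays where it is left
- lock_hinge (a point): the lever's hinge axis, 50 mm above the bench and 105 mm from the column's axis; it is level, along the base's x. The lever runs from it towards the base's -y
- lock_tip (a point): the middle of the top face of the lever's white plastic grip (34 mm wide, 40 mm long, 18 mm thick), 115 mm from the hinge axis along the lever and 9 mm above the lever's centre line; with the lever down it is 59 mm above the bench, facing up
- case: bystander: closed wooden gauge case, 90 x 140 x 45 mm high, origin under its centre
- cover: bystander: white upright cylinder, 64 mm in diameter, 90 mm high, origin under its centre
- gauge: bystander: steel ring gauge lying flat, 90 mm outside diameter, 52 mm bore, 28 mm thick, origin under its centre

How it is judged:
On the way, in this order (a step that is already met when the one before it is completed fails the run):
1. the wheel is cranked clockwise to the top stop (within about 9 degrees) (z of table_top in the frame of base above 0.1218 m), for 0.1 s.
2. the wheel is backed off a quarter turn (60 to 120 degrees) from the stop, with the lock lever still raised (z of table_top in the frame of base between 0.1144 and 0.1184 m and value of joint lock above 0.5 rad), for 0.2 s.
3. the lock lever is pressed fully down (value of joint lock below 0.08 rad), for 0.2 s.
At the end, for the whole second after the job is handed in: the table stands 4 to 8 mm below its top stop (the wheel 60 to 120 degrees back from the stop), the lock lever is down within 0.08 rad, and the case, the cover and the ring gauge are within 25 mm of where they began (z of table_top in the frame of base between 0.1144 and 0.1184 m and value of joint lock below 0.08 rad and linear speed of case below 0.02 m/s and distance of each of case, cover, gauge from where it was at the start of the episode below 0.025 m); the robot touches nothing.
It fails at once if the wooden case is shifted by more than 25 mm (distance of case from where it was at the start of the episode above 0.025 m).
It fails at once if the white cylindrical cover is shifted by more than 25 mm (distance of cover from where it was at the start of the episode above 0.025 m).
It fails at once if the steel ring gauge is shifted by more than 25 mm (distance of gauge from where it was at the start of the episode above 0.025 m).
It also fails if it takes over 72 s, if anything falls off the work surface, if the arm or the gripper's body presses on something with over 40 N, if the wrist force passes 120 N, or if a joint passes its speed limit or range.

## Working session

There is one attempt and no reset: what is moved stays moved. The work goes in short steps, Python scripts to look and compute and a shell command to move; the robot and the scene stay as the last step left them, time stands still between calls to the robot, and variables do not carry over. Pictures are saved under pics/ and viewed, at most 10 in all, crops included, and the job is handed in when it is done.

```bash
mkdir -p pics; ls; python3 - <<'E'
from workcell import get_state, eyes, env
import cv2
for n in("top","side"):
    im=eyes.read_camera(n); cv2.imwrite(f"pics/{n}0.png",im[:,:,::-1]); print(n,eyes.camera_info(n))
print(get_state())
E
```

```text
pics
top {'fovy': 47.15313637144967, 'cx': 278.33854886010016, 'cy': 200.28616962513323, 'D': array([-0.16928169,  0.        ,  0.        ,  0.        ,  0.        ]), 'xyz': array([0.52357483, 0.01454114, 1.16575851]), 'orientation': array([ 0.04381511, -0.70241559,  0.70997614, -0.02502907])}
side {'fovy': 53.392040542860045, 'cx': 283.6562013114541, 'cy': 216.2906207779761, 'D': array([-0.11210011,  0.        ,  0.        ,  0.        ,  0.        ]), 'xyz': array([0.55721562, 0.6261757 , 0.69242798]), 'orientation': array([ 0.01796706, -0.061973  ,  0.91063201, -0.40814932])}
{'clock': 0.1, 'joint_pos': array([1.01638364e+00, 3.13947326e-01, 4.51396195e-02, 1.30358444e+00,
       1.75447611e-05, 1.43120301e+00]), 'qvel': array([-0.00055285, -0.00149946,  0.00275631, -0.00054044,  0.00123442,
        0.00079864]), 'tau': array([ 3.01622087e-03, -4.81724489e+01,  2.99243528e+01,  1.27001156e-02,
       -1.00645811e-04,  2.79881812e-05]), 'tcp_pos': array([0.23152332, 0.52588393, 0.24150471]), 'orientation': array([-2.79603893e-04,  2.05925738e-01,  9.78567296e-01, -7.47369218e-04]), 'wrist_force': array([-0.10424458, -0.11340958,  0.04643669]), 'ft_torque': array([ 0.00483138,  0.00725126, -0.03201959]), 'grip_force': 0.0, 'finger_gap': 0.0852793676464164}
```

View pics/top0.png

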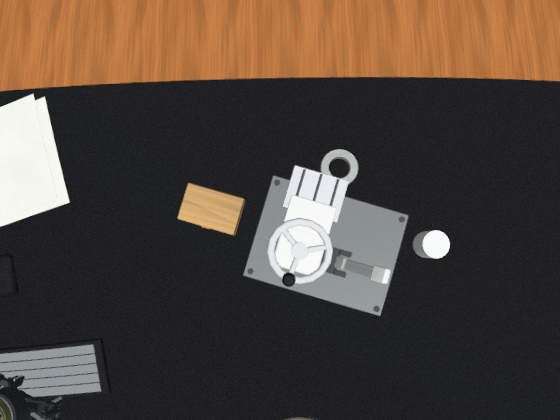

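View pics/side0.png

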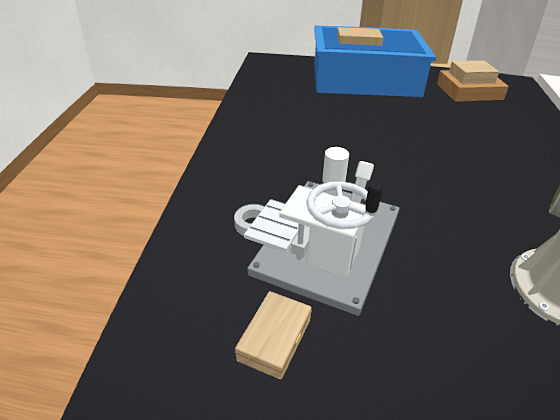

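The top view shows the wheel at about (300,250), the crank knob at (289,280), and the lever grip at (381,275). The case is at (211,209), the cover at (435,244) and the gauge at (339,167). The side view agrees, with the lever raised and the knob at (373,197).

```bash
cat > h.py <<'E'
from workcell import get_state, eyes, env
import numpy as np, cv2
from scipy.spatial.transform import Rotation as R
def ray(n,uv):
    c=eyes.camera_info(n); f=210/np.tan(np.radians(c['fovy']/2))
    K=np.array([[f,0,c['cx']],[0,f,c['cy']],[0,0,1.]])
    p=cv2.undistortPoints(np.array([[uv]],float),K,c['D'])[0,0]
    q=c['orientation']; M=R.from_quat([q[1],q[2],q[3],q[0]])
    return c['xyz'],M.apply([p[0],p[1],1.])
def onz(n,uv,z):
    o,d=ray(n,uv); return o+d*(z-o[2])/d[2]
def two(a,b):
    (o,d),(p,e)=ray("top",a),ray("side",b)
    s=np.linalg.lstsq(np.c_[d,-e],p-o,rcond=None)[0]
    x,y=o+d*s[0],p+e*s[1]; return (x+y)/2,np.linalg.norm(x-y)
def blob(im,box,f):
    x0,y0,x1,y1=box; m=f(im[y0:y1,x0:x1].astype(int)).astype(np.uint8)
    n,l,s,c=cv2.connectedComponentsWithStats(m); k=1+s[1:,4].argmax()
    return c[k]+[x0,y0],s[k],(l==k).astype(np.uint8)
dark=lambda a:a.max(2)<60
def yawz(): 
    s=get_state();q=s['orientation'];return R.from_quat([q[1],q[2],q[3],q[0]]).as_matrix()
E
python3 - <<'E'
from h import *
np.set_printoptions(precision=4,suppress=True)
t=eyes.read_camera("top");s=eyes.read_camera("side")
kt,st,_=blob(t,(278,266,302,292),dark);ks,ss,_=blob(s,(362,176,386,218),dark)
print("knob",kt,st,ks,ss,onz("top",kt,.235),two(kt,ks))
w,sw,m=blob(t,(262,212,338,288),lambda a:a.min(2)>165)
cs,_=cv2.findContours(m,0,2); h=max(cs,key=len); (e,ax,an)=cv2.fitEllipse(cv2.convexHull(h))
print("wheel",w,sw,np.array(e)+[262,212],ax,onz("top",np.array(e)+[262,212],.182))
# plate
g=lambda a:(a.min(2)>60)&(a.max(2)<150)&(np.ptp(a,2)<25) if False else (a.min(2)>60)&(a.max(2)<150)&((a.max(2)-a.min(2))<25)
c,sp,m=blob(t,(230,170,415,325),g)
cs,_=cv2.findContours(m,0,2);h=cv2.convexHull(max(cs,key=cv2.contourArea));
box=cv2.boxPoints(cv2.minAreaRect(h))+[230,170]
B=np.array([onz("top",b,.025) for b in box]);print("plate",box,B,np.linalg.norm(B-np.roll(B,1,0),axis=1))
l,sl,_=blob(t,(373,262,395,290),lambda a:a.min(2)>170);print("grip",l,sl)
ls,sls,_=blob(s,(352,158,378,182),lambda a:a.min(2)>190);print(ls,sls,two(l,ls))
for n,p,z in(("cover",(435,244),.09),("case",(211,209),.045),("gauge",(339,167),.028)):print(n,onz("top",p,z))
print(yawz())
E
```

```text
knob [288.216 279.16 ] [  4   7  13  13 125] [375.0228 192.6346] [  0   0  24  37 613] [0.4622 0.0213 0.235 ] (array([0.461 , 0.0215, 0.2279]), np.float64(0.0014403511504852845))
wheel [302.254  244.4418] [   5    0   71   72 3658] [303.7187 241.7696] (66.6767578125, 89.2957763671875) [ 0.5343 -0.0107  0.182 ]
plate [[314.3208 285.3774]
 [340.283  194.5094]
 [409.4906 214.283 ]
 [383.5283 305.1509]] [[ 0.4331 -0.0384  0.025 ]
 [ 0.6473 -0.1035  0.025 ]
 [ 0.5979 -0.2688  0.025 ]
 [ 0.3838 -0.2014  0.025 ]] [0.1703 0.2238 0.1725 0.2244]
grip [381.1046 274.9456] [  0   5  18  17 239]
[364.3593 169.6017] [  4   3  18  19 231] (array([ 0.4627, -0.1755,  0.1399]), np.float64(0.0012853980694715))
cover [ 0.5257 -0.3094  0.09  ]
case [0.6146 0.2026 0.045 ]
gauge [ 0.7132 -0.1017  0.028 ]
[[-0.9152  0.403  -0.0006]
 [ 0.403   0.9152 -0.001 ]
 [ 0.0002 -0.0012 -1.    ]]
```

```bash
python3 - <<'E'
from h import *
np.set_printoptions(precision=4,suppress=True)
W=onz("top",(300,250.3),.182);print("W",W)
for p in((266.5,250),(333,250),(300,217.5),(300,284)):print(onz("top",p,.175)-W)
C=np.array([onz("top",p,.025) for p in((274,176),(409,214),(381,316),(244,276))])
print(C,[np.linalg.norm(C[i]-C[i-1]) for i in range(4)])
d=C[0]-C[3]+C[1]-C[2];y=np.arctan2(d[1],d[0]);d2=C[0]-C[1]+C[3]-C[2];y2=np.arctan2(d2[1],d2[0])-np.pi/2;print(y,y2)
y=(y+y2)/2
M=np.array([[np.cos(y),-np.sin(y)],[np.sin(y),np.cos(y)]])
k=onz("top",(288.2,279.2),.24)
for n,p in(("knob",k),("knob2",np.array([.461,.0215,0])),("grip",np.array([.4627,-.1755])),("plate",C.mean(0))):print(n,(p[:2]-W[:2])@M,np.linalg.norm(p[:2]-W[:2]))
print("tip down",W[:2]+M@[0,-.22],"knob angle",np.arctan2(*(k-W)[[1,0]]))
E
```

```text
W [ 0.517  -0.0029  0.182 ]
[ 0.0012  0.0686 -0.007 ]
[-0.0002 -0.0678 -0.007 ]
[ 0.0673 -0.001  -0.007 ]
[-0.0689  0.0007 -0.007 ]
[[ 0.6938  0.0542  0.025 ]
 [ 0.5985 -0.2676  0.025 ]
 [ 0.3583 -0.1951  0.025 ]
 [ 0.4564  0.1272  0.025 ]] [np.float64(0.24835312572547488), np.float64(0.33564327060287363), np.float64(0.25092076212139436), np.float64(0.33688095436577614)]
-0.29586103062113095 -0.29164061162922383
knob [-0.0592  0.0074] 0.05969995939736243
knob2 [-0.0607  0.0071] 0.06109829193645757
grip [-0.002  -0.1809] 0.18094937588829685
plate [ 0.0289 -0.0617] 0.06811834281678905
tip down [ 0.4533 -0.2135] knob angle 2.7239722738346077
```

```bash
python3 -m inch '[0,0,-1,-0.1037, 0,0,-1,-0.1037, 0,0,-1,-0.1037, 0,0,-1,-0.1037, 0,0,0,0]' 1 60
python3 -m inch '[-1.5,-3.3,0,0, -1.5,-3.3,0,0, -1.5,-3.3,0,0, -1.5,-3.3,0,0, -1.5,-3.3,0,0]'
python3 -m inch '[-1.5,-3.3,0,0, -1.5,-3.3,0,0, -1.5,-3.3,0,0, -1.5,-3.3,0,0, -1.5,-3.3,0,0]'
python3 -m inch '[-1.5,-3.3,0,0, -1.5,-3.3,0,0, -1.5,-3.3,0,0, -1.5,-3.3,0,0, 0,0,0,0]'; python3 - <<'E'
from h import *
print(yawz().round(4), get_state()['tcp_pos'])
E
```

```text
clock: 0.62
tcp_pos: [0.2321, 0.5269, 0.2841]
orientation: [0.001, -0.001, 1.0, 0.001]
wrist_force: [0.4, 0.4, -0.0]
finger_gap: 0.0854
grip_force: 0.0
clock: 1.03
tcp_pos: [0.3068, 0.3597, 0.2815]
orientation: [-0.0, 0.001, 1.0, -0.0]
wrist_force: [0.4, -0.1, -0.6]
finger_gap: 0.0853
grip_force: 0.0
clock: 1.45
tcp_pos: [0.3818, 0.1946, 0.2818]
orientation: [-0.0, 0.002, 1.0, 0.0]
wrist_force: [0.6, -0.3, 0.3]
finger_gap: 0.0857
grip_force: 0.0
clock: 1.87
tcp_pos: [0.4441, 0.0594, 0.2814]
orientation: [0.0, 0.005, 1.0, -0.001]
wrist_force: [1.5, 0.3, -0.7]
finger_gap: 0.0853
grip_force: 0.0
[[-1.000e+00  9.800e-03  9.000e-04]
 [ 9.800e-03  9.999e-01 -2.000e-03]
 [-9.000e-04 -2.000e-03 -1.000e+00]] [0.44407827 0.05938152 0.28141498]
```

```bash
python3 - <<'E'
import cv2
a=cv2.imread("pics/top0.png")[155:245,260:370];b=cv2.imread("pics/side0.png")[170:270,225:335]
import numpy as np
a=cv2.resize(a,None,fx=3.6,fy=3.6,interpolation=2);b=cv2.resize(b,None,fx=3.6,fy=3.6,interpolation=2)
o=np.zeros((360,800,3),np.uint8);o[:a.shape[0],:396]=a;o[:,400:796]=b;cv2.imwrite("pics/tab.png",o)
E
```

```text
(no output)
```

View pics/tab.png

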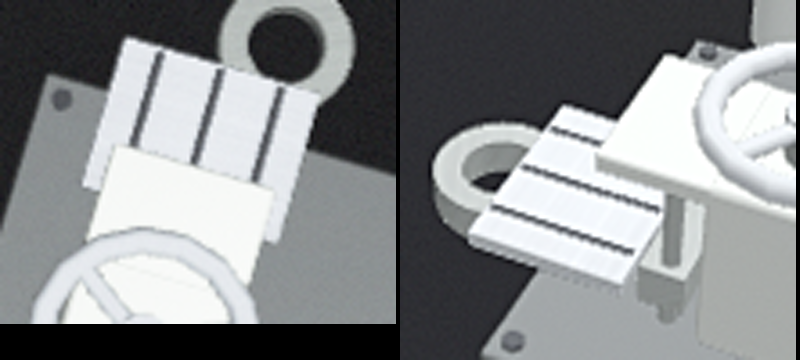

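The crop shows the table's outer corners at (294.4,165.6) and (348.1,180.8) in the top view, and at (244.4,236.1) and (270,199.7) in the side view. I'll triangulate its height while closing in on the knob.

```bash
python3 - <<'E'
from h import *
for a,b in(((294.4,165.6),(244.4,236.1)),((348.1,180.8),(270,199.7)),((283.3,205.8),(287,247))):print(two(a,b))
print(two((300,250.3),(341,204)))
E
python3 -m inch '[-0.9,-1.95,0,0, -0.9,-1.95,0,0, 0,0,0,0, 0,0,0,0, 0,0,0,0]'
```

```text
(array([0.71074556, 0.00533386, 0.06677368]), np.float64(0.0010332142099553202))
(array([ 0.67372317, -0.11736664,  0.07164736]), np.float64(0.00014264029969726825))
(array([0.61659785, 0.03187899, 0.07485483]), np.float64(0.002008341240695582))
(array([ 0.51676492, -0.00303412,  0.17351005]), np.float64(0.0003910324283979725))
clock: 2.28
tcp_pos: [0.4592, 0.0258, 0.2818]
orientation: [-0.001, 0.001, 1.0, 0.0]
wrist_force: [0.0, 0.2, 0.0]
finger_gap: 0.0853
grip_force: 0.0
```

```bash
python3 -m inch '[-0.25,-0.4,0,0, 0,0,0,0, 0,0,2.2,0, 0,0,2.2,0, 0,0,2.2,0]'
python3 -m inch '[0,0,0,0, 0,0,0,0, 0,0,0,0, 0,0,0,0, 0,0,0,0]' -1 60; python3 - <<'E'
from h import *
s=get_state();print(s['tcp_pos'],s['wrist_force'],yawz().round(3))
for n in("top","side"):
    im=eyes.read_camera(n); cv2.imwrite(f"pics/{n}1.png",im[:,:,::-1])
a=cv2.imread("pics/top1.png")[180:340,220:400];b=cv2.imread("pics/side1.png")[120:300,280:440]
o=np.zeros((540,800,3),np.uint8);a=cv2.resize(a,(400,356));b=cv2.resize(b,(400,450));o[:356,:400]=a;o[:450,400:]=b;cv2.imwrite("pics/g1.png",o)
E
```

```text
clock: 2.7
tcp_pos: [0.4625, 0.0219, 0.216]
orientation: [0.001, -0.0, 1.0, -0.0]
wrist_force: [-0.2, 0.4, -0.7]
finger_gap: 0.0853
grip_force: 0.0
clock: 3.12
tcp_pos: [0.4634, 0.0206, 0.218]
orientation: [0.002, 0.0, 1.0, -0.001]
wrist_force: [1.3, -6.7, 5.8]
finger_gap: 0.0253
grip_force: 7.8
[0.46339223 0.02062554 0.21796224] [ 1.33105301 -6.73227297  5.82067266] [[-1.     0.     0.003]
 [ 0.     1.    -0.002]
 [-0.003 -0.002 -1.   ]]
```

View pics/g1.png

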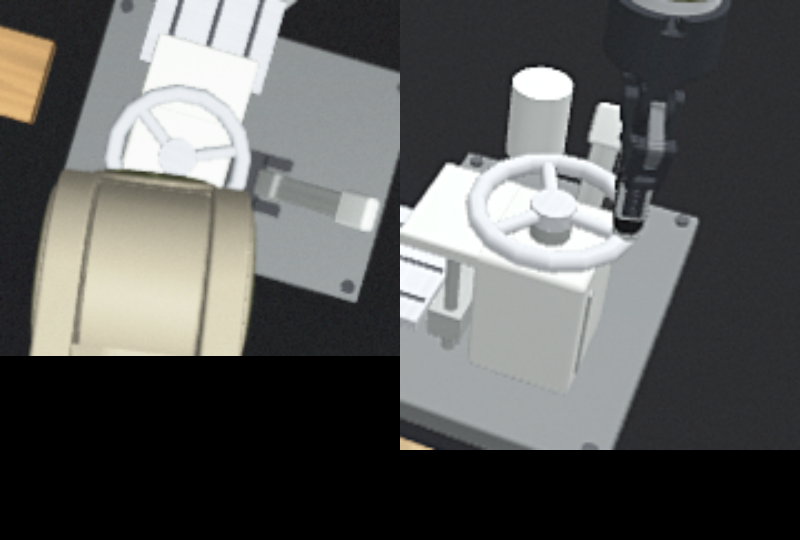

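The jaws hold the knob, which shows at (630,220) in the right-hand crop, with a 25 mm gap. Next I work out the circle rows.

```bash
cat > c.py <<'E'
from h import *
import sys
W=np.array([.517,-.003])
def st():
    s=get_state();p=s['tcp_pos'][:2]-W;th=np.arctan2(p[1],p[0]);f=s['wrist_force']
    u=p/np.linalg.norm(p);t=np.array([u[1],-u[0]])
    print("t%.2f th %.1f r %.4f z %.4f Frad %.1f Fcw %.1f Fz %.1f grip %.0f"%(s['clock'],np.degrees(th),np.linalg.norm(p),s['tcp_pos'][2],f[:2]@u,f[:2]@t,f[2],s['grip_force']))
    return np.degrees(th)
th=st()
if len(sys.argv)>1:
    step=float(sys.argv[1]);n=int(sys.argv[2]);M=yawz()
    if len(sys.argv)>3: th=float(sys.argv[3])
    a=np.radians(th-step*np.arange(n+1));P=W+.06*np.c_[np.cos(a),np.sin(a)];d=np.diff(P,axis=0)
    T=np.c_[d,np.zeros(n)]@M*100
    for i in range(0,n,5):print(", ".join("%.2f,%.2f,0,0"%tuple(x[:2]) for x in T[i:i+5]))
E
python3 c.py 12 30 156
```

```text
t3.22 th 155.9 r 0.0585 z 0.2182 Frad 0.1 Fcw -0.6 Fz 4.9 grip 59
-0.63,1.09,0,0, -0.84,0.93,0,0, -1.01,0.74,0,0, -1.15,0.51,0,0, -1.23,0.26,0,0
-1.25,0.00,0,0, -1.23,-0.26,0,0, -1.15,-0.51,0,0, -1.01,-0.74,0,0, -0.84,-0.93,0,0
-0.63,-1.09,0,0, -0.39,-1.19,0,0, -0.13,-1.25,0,0, 0.13,-1.25,0,0, 0.39,-1.19,0,0
0.63,-1.09,0,0, 0.84,-0.93,0,0, 1.01,-0.74,0,0, 1.15,-0.51,0,0, 1.23,-0.26,0,0
1.25,-0.00,0,0, 1.23,0.26,0,0, 1.15,0.51,0,0, 1.01,0.74,0,0, 0.84,0.93,0,0
0.63,1.09,0,0, 0.39,1.19,0,0, 0.13,1.25,0,0, -0.13,1.25,0,0, -0.39,1.19,0,0
```

```bash
python3 -m inch '[-0.63,1.09,0,0, -0.84,0.93,0,0, -1.01,0.74,0,0, -1.15,0.51,0,0, -1.23,0.26,0,0]' >/dev/null; python3 c.py
python3 -m inch '[-1.25,0.00,0,0, -1.23,-0.26,0,0, -1.15,-0.51,0,0, -1.01,-0.74,0,0, -0.84,-0.93,0,0]' >/dev/null; python3 c.py
```

```text
t3.63 th 95.3 r 0.0595 z 0.2182 Frad -5.5 Fcw -3.8 Fz 9.1 grip 60
t4.05 th 35.8 r 0.0609 z 0.2182 Frad -2.2 Fcw -4.3 Fz 8.6 grip 60
```

```bash
python3 -m inch '[-0.63,-1.09,0,0, -0.39,-1.19,0,0, -0.13,-1.25,0,0, 0.13,-1.25,0,0, 0.39,-1.19,0,0]' >/dev/null; python3 c.py
python3 -m inch '[0.63,-1.09,0,0, 0.84,-0.93,0,0, 1.01,-0.74,0,0, 1.15,-0.51,0,0, 1.23,-0.26,0,0]' >/dev/null; python3 c.py
python3 -m inch '[1.25,0,0,0, 1.23,0.26,0,0, 1.15,0.51,0,0, 1.01,0.74,0,0, 0.84,0.93,0,0]' >/dev/null; python3 c.py
```

```text
t4.47 th -23.2 r 0.0616 z 0.2182 Frad -2.0 Fcw -3.6 Fz 6.6 grip 60
t4.88 th -82.3 r 0.0608 z 0.2182 Frad -3.2 Fcw -3.5 Fz 5.2 grip 59
t5.30 th -142.6 r 0.0593 z 0.2182 Frad -3.5 Fcw -2.9 Fz 6.5 grip 59
```

```bash
python3 -m inch '[0.63,1.09,0,0, 0.39,1.19,0,0, 0.13,1.25,0,0, -0.13,1.25,0,0, -0.39,1.19,0,0]' >/dev/null; python3 c.py
python3 -m inch '[-0.63,1.09,0,0, -0.84,0.93,0,0, -1.01,0.74,0,0, -1.15,0.51,0,0, -1.23,0.26,0,0]' >/dev/null; python3 c.py 12 25
python3 - <<'E'
from h import *
im=eyes.read_camera("side"); cv2.imwrite("pics/side2.png",im[:,:,::-1])
a=cv2.resize(im[150:270,215:345,::-1],None,fx=4,fy=4,interpolation=2);cv2.imwrite("pics/s2.png",a)
im=eyes.read_camera("top"); cv2.imwrite("pics/top2.png",im[:,:,::-1])
E
```

```text
t5.72 th 156.1 r 0.0587 z 0.2182 Frad -5.8 Fcw -3.3 Fz 5.8 grip 60
t6.13 th 95.7 r 0.0595 z 0.2181 Frad -5.8 Fcw -4.1 Fz 10.0 grip 60
-1.25,-0.01,0,0, -1.23,-0.27,0,0, -1.14,-0.52,0,0, -1.01,-0.74,0,0, -0.83,-0.94,0,0
-0.62,-1.09,0,0, -0.38,-1.20,0,0, -0.12,-1.25,0,0, 0.14,-1.25,0,0, 0.39,-1.19,0,0
0.63,-1.08,0,0, 0.84,-0.93,0,0, 1.02,-0.73,0,0, 1.15,-0.50,0,0, 1.23,-0.25,0,0
1.25,0.01,0,0, 1.23,0.27,0,0, 1.14,0.52,0,0, 1.01,0.74,0,0, 0.83,0.94,0,0
0.62,1.09,0,0, 0.38,1.20,0,0, 0.12,1.25,0,0, -0.14,1.25,0,0, -0.39,1.19,0,0
```

View pics/s2.png

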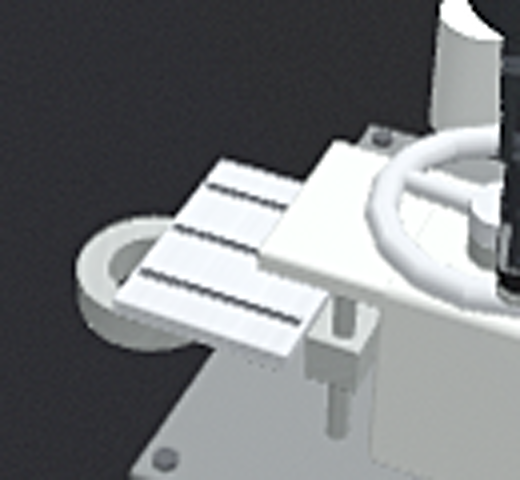

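The table has clearly risen: its outer corners are now at (243.8,225) and (270.5,190) in the side view.

```bash
python3 - <<'E'
from h import *
y=-.2937;M=np.array([[np.cos(y),-np.sin(y)],[np.sin(y),np.cos(y)]]);W=np.array([.517,-.003])
for q,uv in(((.185,.065),(244.4,236.1)),((.185,-.065),(270,199.7)),((.185,.065),(243.75,225)),((.185,-.065),(270.5,190))):
    c=W+M@q;o,d=ray("side",uv);A=np.c_[d,[0,0,-1]];b=np.r_[c,0]-o
    s=np.linalg.lstsq(A,b,rcond=None)[0];print(s[1],np.linalg.norm(A@s-b))
E
```

```text
0.06641089671637143 0.002667662591767377
0.07032021909872072 0.0012310220556903066
0.09878318798136872 0.002779390552346692
0.09914532818725898 0.002482123824490083
```

```bash
python3 -m inch '[-1.25,-0.01,0,0, -1.23,-0.27,0,0, -1.14,-0.52,0,0, -1.01,-0.74,0,0, -0.83,-0.94,0,0]' >/dev/null; python3 c.py
python3 -m inch '[-0.62,-1.09,0,0, -0.38,-1.2,0,0, -0.12,-1.25,0,0, 0.14,-1.25,0,0, 0.39,-1.19,0,0]' >/dev/null; python3 c.py
python3 -m inch '[0.63,-1.08,0,0, 0.84,-0.93,0,0, 1.02,-0.73,0,0, 1.15,-0.5,0,0, 1.23,-0.25,0,0]' >/dev/null; python3 c.py 5 30
```

```text
t6.65 th 36.2 r 0.0608 z 0.2182 Frad -0.0 Fcw -2.8 Fz 9.8 grip 60
t7.07 th -23.7 r 0.0615 z 0.2182 Frad 0.1 Fcw -3.7 Fz 8.1 grip 60
t7.48 th -83.2 r 0.0608 z 0.2182 Frad -3.0 Fcw -3.2 Fz 8.9 grip 60
0.52,-0.04,0,0, 0.52,0.01,0,0, 0.52,0.05,0,0, 0.51,0.10,0,0, 0.50,0.14,0,0
0.49,0.18,0,0, 0.47,0.23,0,0, 0.45,0.27,0,0, 0.43,0.31,0,0, 0.40,0.34,0,0
0.37,0.37,0,0, 0.33,0.40,0,0, 0.30,0.43,0,0, 0.26,0.46,0,0, 0.22,0.48,0,0
0.17,0.49,0,0, 0.13,0.51,0,0, 0.08,0.52,0,0, 0.04,0.52,0,0, -0.01,0.52,0,0
-0.05,0.52,0,0, -0.10,0.51,0,0, -0.14,0.50,0,0, -0.18,0.49,0,0, -0.23,0.47,0,0
-0.27,0.45,0,0, -0.31,0.43,0,0, -0.34,0.40,0,0, -0.37,0.37,0,0, -0.40,0.33,0,0
```

```bash
python3 -m inch '[0.52,-0.04,0,0, 0.52,0.01,0,0, 0.52,0.05,0,0, 0.51,0.10,0,0, 0.50,0.14,0,0]' >/dev/null; python3 c.py
python3 -m inch '[0.49,0.18,0,0, 0.47,0.23,0,0, 0.45,0.27,0,0, 0.43,0.31,0,0, 0.40,0.34,0,0]' >/dev/null; python3 c.py
```

```text
t7.90 th -107.9 r 0.0601 z 0.2182 Frad -3.4 Fcw -2.5 Fz 6.4 grip 60
t8.32 th -132.6 r 0.0596 z 0.2182 Frad -4.2 Fcw -3.0 Fz 5.0 grip 60
```

```bash
python3 -m inch '[0.37,0.37,0,0, 0.33,0.40,0,0, 0.30,0.43,0,0, 0.26,0.46,0,0, 0.22,0.48,0,0]' >/dev/null; python3 c.py
```

```text
t8.73 th -157.4 r 0.0591 z 0.2182 Frad -6.6 Fcw -3.2 Fz 4.2 grip 60
```

```bash
python3 -m inch '[0.17,0.49,0,0, 0.13,0.51,0,0, 0.08,0.52,0,0, 0.04,0.52,0,0, -0.01,0.52,0,0]' >/dev/null; python3 c.py
```

```text
t9.15 th 177.7 r 0.0588 z 0.2182 Frad -5.4 Fcw -3.5 Fz 4.9 grip 60
```

```bash
python3 -m inch '[-0.05,0.52,0,0, -0.10,0.51,0,0, -0.14,0.50,0,0, -0.18,0.49,0,0, -0.23,0.47,0,0]' >/dev/null; python3 c.py 4 30
```

```text
t9.57 th 152.8 r 0.0587 z 0.2182 Frad -6.0 Fcw -2.9 Fz 6.4 grip 60
-0.20,0.37,0,0, -0.23,0.35,0,0, -0.25,0.33,0,0, -0.28,0.32,0,0, -0.30,0.30,0,0
-0.32,0.27,0,0, -0.34,0.25,0,0, -0.35,0.23,0,0, -0.37,0.20,0,0, -0.38,0.18,0,0
-0.39,0.15,0,0, -0.40,0.12,0,0, -0.41,0.09,0,0, -0.41,0.06,0,0, -0.42,0.04,0,0
-0.42,0.01,0,0, -0.42,-0.02,0,0, -0.42,-0.05,0,0, -0.41,-0.08,0,0, -0.40,-0.11,0,0
-0.40,-0.14,0,0, -0.38,-0.16,0,0, -0.37,-0.19,0,0, -0.36,-0.22,0,0, -0.34,-0.24,0,0
-0.32,-0.26,0,0, -0.31,-0.29,0,0, -0.28,-0.31,0,0, -0.26,-0.33,0,0, -0.24,-0.34,0,0
```

```bash
python3 -m inch '[-0.20,0.37,0,0, -0.23,0.35,0,0, -0.25,0.33,0,0, -0.28,0.32,0,0, -0.30,0.30,0,0]' >/dev/null; python3 c.py
```

```text
t9.98 th 132.8 r 0.0589 z 0.2182 Frad -6.4 Fcw -2.5 Fz 6.8 grip 60
```

```bash
python3 -m inch '[-0.32,0.27,0,0, -0.34,0.25,0,0, -0.35,0.23,0,0, -0.37,0.20,0,0, -0.38,0.18,0,0]' >/dev/null; python3 c.py
```

```text
t10.40 th 124.5 r 0.0591 z 0.2178 Frad -6.5 Fcw -52.9 Fz 36.4 grip 64
```

Stop felt at about 124.5°, with the tangential force jumping to 53 N. Now I back off 90°, to about -145°.

```bash
python3 c.py -9 15 115
```

```text
t10.40 th 124.5 r 0.0591 z 0.2178 Frad -6.5 Fcw -52.9 Fz 36.4 grip 64
0.82,-0.47,0,0, 0.73,-0.59,0,0, 0.63,-0.70,0,0, 0.52,-0.79,0,0, 0.39,-0.86,0,0
0.25,-0.91,0,0, 0.10,-0.94,0,0, -0.04,-0.94,0,0, -0.19,-0.92,0,0, -0.33,-0.88,0,0
-0.47,-0.82,0,0, -0.59,-0.73,0,0, -0.70,-0.63,0,0, -0.79,-0.52,0,0, -0.86,-0.39,0,0
```

```bash
python3 -m inch '[0.82,-0.47,0,0, 0.73,-0.59,0,0, 0.63,-0.70,0,0, 0.52,-0.79,0,0, 0.39,-0.86,0,0]' >/dev/null; python3 c.py
python3 -m inch '[0.25,-0.91,0,0, 0.10,-0.94,0,0, -0.04,-0.94,0,0, -0.19,-0.92,0,0, 0,0,0,0]' >/dev/null; python3 c.py -4 5
```

```text
t10.82 th 158.0 r 0.0586 z 0.2182 Frad -1.6 Fcw 1.7 Fz 8.4 grip 60
t11.23 th -163.1 r 0.0587 z 0.2181 Frad 5.1 Fcw -3.2 Fz 11.4 grip 61
-0.14,-0.40,0,0, -0.16,-0.39,0,0, -0.19,-0.37,0,0, -0.22,-0.36,0,0, -0.24,-0.34,0,0
```

```bash
python3 -m inch '[-0.14,-0.40,0,0, -0.16,-0.39,0,0, -0.19,-0.37,0,0, -0.22,-0.36,0,0, -0.22,-0.32,0,0]' >/dev/null; python3 -m inch '[0,0,0,0, 0,0,0,0, 0,0,0,0, 0,0,0,0, 0,0,0,0]' >/dev/null;python3 c.py
```

```text
t12.07 th -143.6 r 0.0590 z 0.2181 Frad 6.4 Fcw -1.3 Fz 11.1 grip 60
```

```bash
python3 -m inch '[0,0,0,0, 0,0,0,0, 0,0,0,0, 0,0,0,0, 0,0,0,0]' 1
python3 -m inch '[0,0,-2,0, 0,0,-2,0, 0,0,-2,0, 0,0,-2,0, 0,0,0,0]'
python3 -m inch '[0,-3.5,0,0, 0,-3.5,0,0, 0,-3.5,0,0, 0,-3.5,0,0, 0,0,0,0]' -1 40
python3 - <<'E'
from h import *
t=eyes.read_camera("top");s=eyes.read_camera("side")
cv2.imwrite("pics/top3.png",t[:,:,::-1]);cv2.imwrite("pics/side3.png",s[:,:,::-1])
o=np.zeros((420,800,3),np.uint8);o[:300,:400]=cv2.resize(t,(400,300))[:,:,::-1];o[:300,400:]=cv2.resize(s[60:360,100:500],(400,300))[:,:,::-1];cv2.imwrite("pics/v3.png",o)
print(get_state()['tcp_pos'])
E
```

```text
clock: 12.48
tcp_pos: [0.4698, -0.0365, 0.216]
orientation: [-0.0, -0.0, 1.0, 0.0]
wrist_force: [0.1, 0.0, -0.7]
finger_gap: 0.0826
grip_force: 0.0
clock: 12.9
tcp_pos: [0.4716, -0.037, 0.2999]
orientation: [0.003, -0.0, 1.0, -0.001]
wrist_force: [0.4, 0.4, 0.4]
finger_gap: 0.0853
grip_force: 0.0
clock: 13.32
tcp_pos: [0.4702, -0.1817, 0.2948]
orientation: [-0.0, 0.003, 1.0, -0.001]
wrist_force: [-0.2, -0.4, 0.5]
finger_gap: 0.0254
grip_force: 0.0
[ 0.46962159 -0.17768339  0.29508815]
```

View pics/v3.png

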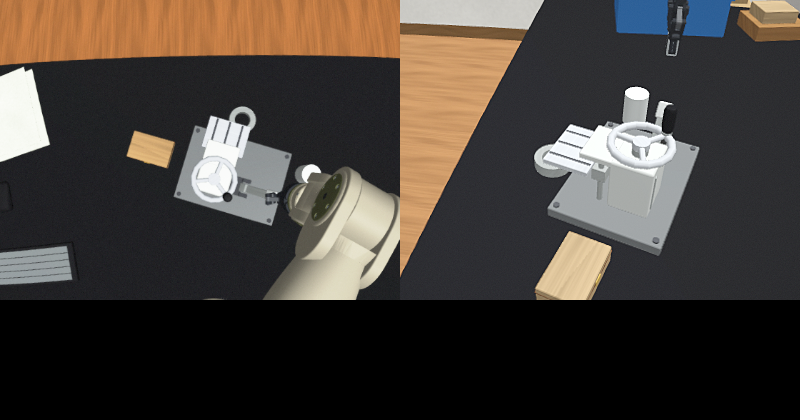

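Both views show the crank backed off and free, with the knob at about (319,276) in full-picture pixels. The bystanders are undisturbed, and the closed gripper is above the raised lever. Next: approach the lever.

```bash
python3 -m inch '[0.45,0.1,0,0, 0,0,3.3,0, 0,0,3.3,0, 0,0,3.3,0, 0,0,3.3,0]'; python3 -m inch '[0,0,0,0, 0,0,0,0, 0,0,0,0, 0,0,0,0, 0,0,0,0]'
```

```text
clock: 13.83
tcp_pos: [0.4653, -0.174, 0.1634]
orientation: [0.001, -0.001, 1.0, -0.0]
wrist_force: [4.1, 1.4, 1.7]
finger_gap: -0.0002
grip_force: 0.6
clock: 14.25
tcp_pos: [0.467, -0.1762, 0.1665]
orientation: [0.002, -0.0, 1.0, -0.001]
wrist_force: [0.7, -0.3, 1.0]
finger_gap: -0.0004
grip_force: 0.0
```

```bash
python3 -m inch '[0.1,0.1,1.0,0, 0,0,0.6,0, 0,0,0,0, 0,0,0,0, 0,0,0,0]'; python3 -m inch '[0.19,-0.6,0.65,0, 0.19,-0.6,0.65,0, 0.16,-0.5,0.75,0, 0.16,-0.5,0.75,0, 0,0,0,0]'
```

```text
clock: 14.67
tcp_pos: [0.4642, -0.1746, 0.148]
orientation: [-0.0, 0.0, 1.0, 0.0]
wrist_force: [-0.0, 0.1, -0.6]
finger_gap: -0.0002
grip_force: 0.0
clock: 15.08
tcp_pos: [0.4564, -0.1976, 0.1183]
orientation: [-0.001, 0.001, 1.0, 0.0]
wrist_force: [-0.2, -0.0, 0.0]
finger_gap: -0.0001
grip_force: 0.0
```

```bash
python3 - <<'E'
from h import *
t=eyes.read_camera("top");s=eyes.read_camera("side")
o=np.zeros((400,800,3),np.uint8);o[:400,:400]=cv2.resize(t[210:330,310:430],(400,400))[:,:,::-1];o[:400,400:]=cv2.resize(s[110:230,310:430],(400,400))[:,:,::-1];cv2.imwrite("pics/v4.png",o)
E
```

```text
(no output)
```

View pics/v4.png

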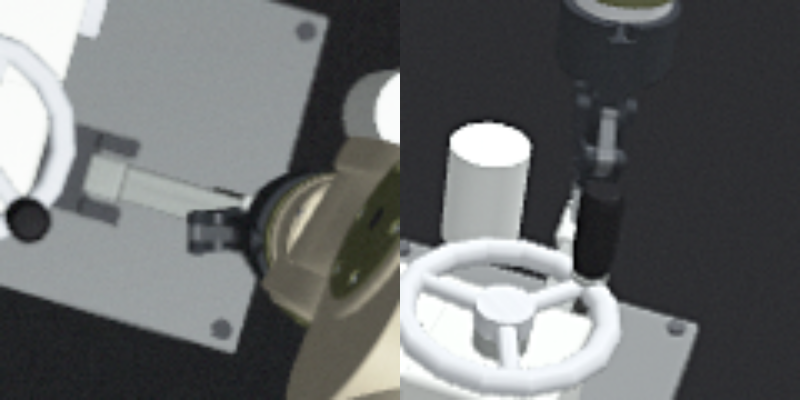

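Fingers show at about (374,279) in the top view, while the white grip's corner is still near (385,270), so the lever looks unmoved. I'll project the TCP to see how the two relate.

```bash
python3 - <<'E'
from h import *
def proj(n,P):
    c=eyes.camera_info(n); f=210/np.tan(np.radians(c['fovy']/2))
    K=np.array([[f,0,c['cx']],[0,f,c['cy']],[0,0,1.]]);q=c['orientation'];M=R.from_quat([q[1],q[2],q[3],q[0]]).as_matrix()
    r=M.T; return cv2.projectPoints(np.array([P],float),cv2.Rodrigues(r)[0],-r@c['xyz'],K,c['D'])[0].ravel().round(1)
s=get_state();print(s['tcp_pos'],s['joint_pos'])
p=s['tcp_pos']
for dz in(-.011,0,.04,.08):
    P=p+[0,0,dz];print(dz,[proj(n,P) for n in("top","side")])
y=-.2937;M=np.array([[np.cos(y),-np.sin(y)],[np.sin(y),np.cos(y)]]);W=np.array([.517,-.003])
for a in(.5,.8,.95):
  for L in(.095,.135):
    for x in(-.017,.017):
      h=L*np.cos(a)-.009*np.sin(a);z=.05+L*np.sin(a)+.009*np.cos(a);P=np.r_[W+M@[x,-.105-h],z];print(a,L,x,P.round(3),proj("top",P),proj("side",P))
t=eyes.read_camera("side");print(blob(t,(345,150,385,200),lambda a:a.min(2)>185)[:2]); print(blob(t,(345,150,385,200),lambda a:a.max(2)<50)[:2])
t0=cv2.imread("pics/side0.png")[:,:,::-1];print(blob(t0,(345,150,385,200),lambda a:a.min(2)>185)[:2])
E
```

```text
[ 0.45694206 -0.19716548  0.11956611] [-5.68529816e-01  2.40519407e-01 -3.65381885e-01  9.66209270e-01
 -4.67924825e-04 -5.67421957e-01]
-0.011 [array([388.3, 276.3]), array([365. , 175.4])]
0 [array([389.3, 276.6]), array([365.7, 171.6])]
0.04 [array([393.2, 277.7]), array([368.1, 157.5])]
0.08 [array([397.3, 278.9]), array([370.7, 142.7])]
0.5 0.095 -0.017 [ 0.447 -0.174  0.103] [377.6 280.7] [368.9 183.2]
0.5 0.095 0.017 [ 0.48  -0.184  0.103] [381.8 265.8] [355.1 179.5]
0.5 0.135 -0.017 [ 0.437 -0.208  0.123] [394.6 285.7] [374.  168.8]
0.5 0.135 0.017 [ 0.47  -0.218  0.123] [398.8 270.5] [360.3 165.2]
0.8 0.095 -0.017 [ 0.453 -0.156  0.124] [370.8 278.9] [368.1 180.5]
0.8 0.095 0.017 [ 0.486 -0.166  0.124] [375.  263.7] [353.8 176.7]
0.8 0.135 -0.017 [ 0.445 -0.182  0.153] [385.7 283.4] [373.1 163.9]
0.8 0.135 0.017 [ 0.478 -0.192  0.153] [390.  267.8] [358.9 160.2]
0.95 0.095 -0.017 [ 0.456 -0.144  0.133] [366.1 277.6] [367.2 180.5]
0.95 0.095 0.017 [ 0.489 -0.154  0.133] [370.4 262.3] [352.8 176.6]
0.95 0.135 -0.017 [ 0.45  -0.167  0.165] [379.3 281.7] [372.1 163.3]
0.95 0.135 0.017 [ 0.482 -0.177  0.165] [383.7 265.8] [357.6 159.5]
(array([353.71590909, 185.97727273]), array([ 0, 32, 17, 10, 88], dtype=int32))
(array([367.45854657, 172.98874104]), array([  1,   0,  39,  50, 977], dtype=int32))
(array([364.38135593, 169.71186441]), array([ 11,  11,  18,  19, 236], dtype=int32))
```

The grey arm now reaches about x=383 in the top view, against 372 at the start. So the lever has already been pushed to about 0.45 rad, and its friction holds it there. I continue the arc down.

```bash
python3 -m inch '[0.12,-0.4,0.85,0, 0.12,-0.4,0.85,0, 0.09,-0.3,0.9,0, 0.09,-0.3,0.9,0, 0.04,-0.1,0.9,0]'; python3 -m inch '[0,0,0.3,0, 0,0,0.2,0, 0,0,0,0, 0,0,0,0, 0,0,0,0]'
```

```text
clock: 15.65
tcp_pos: [0.453, -0.2124, 0.0753]
orientation: [0.0, 0.0, 1.0, -0.0]
wrist_force: [1.3, -1.4, 2.6]
finger_gap: 0.0002
grip_force: 0.8
clock: 16.07
tcp_pos: [0.453, -0.2116, 0.0714]
orientation: [0.0, -0.0, 1.0, 0.0]
wrist_force: [0.2, 1.0, 0.2]
finger_gap: -0.0002
grip_force: 0.0
```

Force is present. I press on until the stop is felt.

```bash
python3 -m inch '[0,0,0.2,0, 0,0,0.2,0, 0,0,0.2,0, 0,0,0,0, 0,0,0,0]'
```

```text
clock: 16.48
tcp_pos: [0.4535, -0.2119, 0.0696]
orientation: [0.001, -0.0, 1.0, -0.001]
wrist_force: [-9.5, 6.2, 34.8]
finger_gap: -0.0001
grip_force: 17.3
```

The stop is felt: 35 N, with the fingertips at 59 mm as expected. I lift straight up and check.

```bash
python3 -m inch '[0,0,-1,0, 0,0,-3,0, 0,0,-3,0, 0,0,-3,0, 0,0,-3,0]'; python3 -m inch '[0,0,-3,0, 0,-3,0,0, 0,-3,0,0, 0,-3,0,0, 0,0,0,0]'; python3 - <<'E'
from h import *
t=eyes.read_camera("top");s=eyes.read_camera("side")
o=np.zeros((400,800,3),np.uint8);o[:400,:400]=cv2.resize(t[140:340,220:420],(400,400))[:,:,::-1];o[:400,400:]=cv2.resize(s[110:310,225:425],(400,400))[:,:,::-1];cv2.imwrite("pics/v5.png",o)
E
```

```text
clock: 16.9
tcp_pos: [0.4527, -0.2115, 0.1968]
orientation: [0.0, -0.0, 1.0, 0.0]
wrist_force: [1.6, -0.4, 0.3]
finger_gap: 0.0
grip_force: 0.0
clock: 17.32
tcp_pos: [0.4534, -0.3065, 0.2254]
orientation: [0.001, 0.002, 1.0, -0.002]
wrist_force: [0.2, -0.4, -0.5]
finger_gap: -0.0
grip_force: 0.0
```

View pics/v5.png

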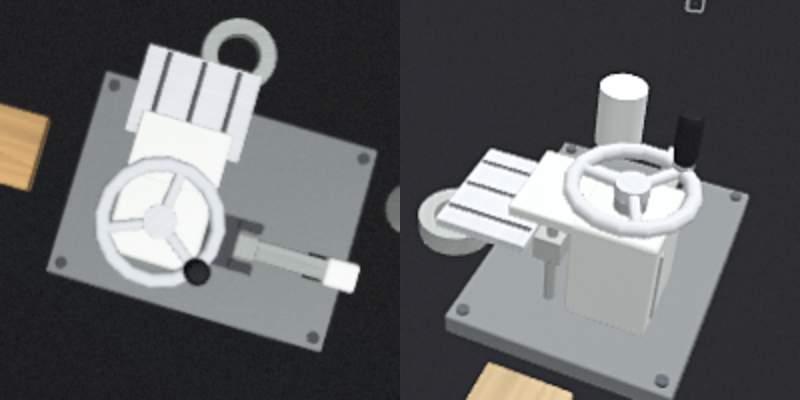

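The lever's grip is now at (391,278) in the top view and the knob at (318.5,275.5); the bystanders are unmoved.

```bash
python3 - <<'E'
from h import *
t=eyes.read_camera("top")
g=blob(t,(375,260,410,295),lambda a:a.min(2)>170)[:2];print(g,onz("top",g[0],.059))
k=blob(t,(308,266,330,288),dark)[0];p=onz("top",k,.24)[:2]-[.517,-.003];print(k,np.degrees(np.arctan2(p[1],p[0])),np.linalg.norm(p))
E
```

```text
(array([387.36092715, 276.35430464]), array([  0,   9,  25,  17, 302], dtype=int32)) [ 0.45367224 -0.2049024   0.059     ]
[317.928 275.52 ] -145.92796065591074 0.058108592012751946
```

```bash
python3 -c "
from h import *
print(onz('top',(391,277.5),.059)); print(env.hand_in())"
```

```text
[ 0.45087513 -0.21330506  0.059     ]
the job is handed in; nothing more can be done
None
```

I cranked the wheel about 2.1 turns to the felt top stop and backed it off about 90°, then pressed the lock lever down to its stop, let go, and handed the job in; the case, cover and gauge look unmoved, though hand-in returned no verdict.

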